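# Hold the relief valve on the vessel's port for clamping

## Task

Be my third hand at the media vessel: take the relief valve from the metal tray, stand it upright and centred on the white gasket of the open port on the vessel's lid, its side outlet pointing straight away from the vessel's tap, and press it down with a steady 12 N on the gasket (8 to 16 N will do, the valve's own weight included; at no time more than 25 N, or the gasket squeezes out). I will then fit the clamp round the joint, so finish while still holding the valve in the gripper with that push: do not let go. Leave the other loose things on the bench and tray where they are.

Things in the scene. Friction and masses are not known exactly. Their poses are not given: they have to be found in the camera images.
- valve: relief valve, plain steel, 0.32 kg (+-15 percent), 104 mm tall, loose, upright on the tray. Origin: centre of its underside; z up its axis; x out along its side outlet. Foot flange 50.4 mm diameter, 3 mm thick (tapers off by 7 mm); round body 40 mm diameter, 22 to 50 mm up; plain bonnet 32 mm diameter, 52 to 94 mm up, to be gripped from above at any yaw; cap 23 mm diameter on top
- valve_outlet (a point): centre of the end of the valve's side outlet, a level tube 18 mm in diameter (25 mm at its end flange), 44 mm from the valve's axis, 36 mm above its underside
- valve_grip (a point): point on the valve's axis 74 mm above its underside, halfway up the bonnet: where to grip
- vessel: media vessel, fixed steel pot 156 mm in diameter (174 mm at the rim band) on three legs. Origin: centre of its underside on the bench; x towards its tap, z up. Lid top 173 mm up. On the lid: the open port; a pressure gauge 46 mm from the centre on the tap side, 52 mm wide, top 244 mm up; a small brass nipple at one side, top 200 mm up. Side handles reach 109 mm out, 130 mm up
- port (a point): centre of the top of the uncompressed gasket on the open port, 35 mm from the lid's centre, away from the tap, 200 mm above the bench. The gasket, a soft white ring 51 mm outside, 34 mm inside diameter, 6 mm thick, stays on the port and springs 0.2 mm per newton (2.4 mm at 12 N, stops at 5 mm). The valve's flat underside stands on it; nothing guides it sideways
- tap (a point): mouth of the tap's spout: the tap stands out from the vessel's wall low down, 116 mm from the vessel's centre, 30 mm above the bench
- tray: shallow open aluminium tray 170 x 220 mm, rim 18 mm high, wall and floor 3 mm, fixed; origin: centre of its underside. The valve and the blank cap stand on its floor.
- blank_cap: loose steel blank cap on the tray, a disc 50 mm in diameter with a 10 mm stub, 18 mm tall; leave alone. Origin: centre of its underside
- clamp: loose hinged steel pipe clamp lying on the bench, a ring 74 mm across and 12 mm high, 105 mm long over its hinge and wing-nut ears; leave alone. Origin: centre of its underside
- dishes: loose stack of four pale plastic culture dishes 58 mm in diameter, 46 mm tall; leave alone. Origin: centre of its underside
- media_bottle: loose glass bottle with a blue cap, 56 mm in diameter, 105 mm tall; leave alone. Origin: centre of its underside
There are look-alikes about, which are no part of the job. What is shaped like the valve but brown or pink is not meant.

How it is judged (in metres and radians):
On the way, in this order (a step that is already met when the one before it is completed fails the run):
1. the valve is lifted clear of the tray (height (world z) of valve above 0.05 m and contact force between valve and tray below 0.05 N), for 0.2 s.
2. the valve stands on the gasket, outlet away from the tap, pressed with 8 to 16 N for a second (horizontal distance between valve and port below 0.005 m and angle between valve's own z axis and vertical below 0.08 rad and height (world z) of valve above 0.19 m and angle between the x axis of valve and the x axis of vessel, either way round below 0.2 rad and x of valve_outlet in the frame of vessel below -0.06 m and contact force between valve and vessel between 8 and 16 N and contact force between the fingers and valve above 3 N), for 1 s.
At the end, for the whole second after the job is handed in: The gripper still holds the valve, at rest on the gasket: centred within 5 mm, upright within 0.08 rad, outlet away from the tap within 0.2 rad, pressing the vessel with 8 to 16 N through the last second. Pipe clamp, blank cap, dishes and bottle within 20 mm of their starts (all of step 2 and linear speed of valve below 0.01 m/s and distance of each of clamp, blank_cap, dishes, media_bottle from where it was at the start of the episode below 0.02 m); the arm keeps its last pose, push and grip.
It fails at once if the valve is pressed on the vessel with more than 25 N (contact force between valve and vessel above 25 N).
It fails at once if the pipe clamp is pushed away (20 mm or more) (distance of clamp from where it was at the start of the episode above 0.02 m).
It fails at once if the blank cap is pushed away (20 mm or more) (distance of blank_cap from where it was at the start of the episode above 0.02 m).
It fails at once if the stack of culture dishes is pushed away (20 mm or more) (distance of dishes from where it was at the start of the episode above 0.02 m).
It fails at once if the media bottle is pushed away (20 mm or more) (distance of media_bottle from where it was at the start of the episode above 0.02 m).
It also fails if it takes over 58 s, if anything falls off the work surface, if the arm or the gripper's body presses on something with over 40 N, if the wrist force passes 120 N, or if a joint passes its speed limit or range.

## Robot

A 7-joint arm with a two-finger parallel gripper is mounted at the origin on the work surface. World frame = base frame: x ahead of the robot, y to its left, z up, the work surface at z = 0. Lengths are in m, angles in degrees, forces in N, time in s.
With the tool pointing down it reaches from about 0.425 to 0.975 m from the base axis. Payload 16.7 kg.
Tool frame: the origin (TCP) lies between the finger pads; the fingertips stand 11 mm ahead of it and the grasp point (between the pads) lies 8 mm behind it (robot.nose_length is the distance from the TCP to the fingertips, in m); z points along the fingers, y is the line along which they close (so a half turn about z gives the same grasp; the last joint's range is limited). The gripper opens to 85 mm and grips with 20 to 120 N. Pads are 22 mm wide; open, the fingers measure 114 mm over their backs; the gripper's body (76 mm by 85 mm) begins 54 mm behind the grasp point. The pads swing forward as they close: fully open they stand 13 mm farther back than shut.
Start: joints at [66.263, 24.414, 4.234, 92.017, -1.954, 63.644, -3.845], TCP at [0.177, -0.651, 0.208] pointing down, gripper open.
Joint ranges: [-163.25, 163.25], [-28.42, 122.38], [-70.27, 78.77], [12.13, 141.07], [-58.53, 238.53], [9.26, 117.41], [-156.51, 156.51]. Speed limits (degrees/s): [108.29, 108.29, 136.94, 136.94, 172.46, 172.46, 172.46].

## Interface

Orientations are given as a 3x3 rotation matrix whose columns are the frame's x, y, z axes.
In Python, from bench import robot gives the robot as it stands.
- The arm moves only by the tool servo_tool, never from a script. Its argument "motion" is a list of rows, each a list of 5 numbers: the shift along the tool's x, y, z in mm, then the turn about the tool's z in rad, then the opening, from 0 (shut) to 1 (fully open). In form: [[dx, dy, dz, roll, jaw], ...]. A call has 1 to 10 rows; each row is the pose to reach, as a shift and turn from the pose commanded when the call began, along the tool's axes at that moment; what a row does not reach only later rows make up. A row lasts 1/8 s, in which the tool goes at most 62.5 mm and 10.7 degrees, less where a joint would pass 70% of its speed; a pose out of reach is approached as far as the arm can. A call with a gripper value outside its range is refused whole. The fingers move at their own pace and stop on an object; "squeeze" is the grip in N (left out, the last holds). Time passes only in rows, so rows that repeat a pose let the fingers close. It gives the time, the measured TCP pose, the force, the opening and the grip force at its end, in the units of the state.
- robot.read_state(): the state, without advancing time (a new reading comes with each control period).
- robot.read_camera(name): name is "scene" or "top" or "wrist"; returns the picture (420x560x3 uint8, red, green, blue); there is no depth.
- robot.get_calibration(name): a dict with "K" (3x3 intrinsics, pixels), "rvec" (rotation vector, rad) and "tvec" (3), from world to camera coordinates, as OpenCV has them; the wrist camera has in their place "hand_eye" (4x4, takes a point from camera to tool coordinates, whose origin is the TCP and whose axes are the flange's). Camera axes: x right, y down, z forward; pixel columns grow to the right and rows downward; lengths in m; the calibration is good to about 2 mm. A picture is of the moment at which its call begins: read the wrist's pose just before it. get_calibration takes no time and is no camera call.
- robot.hand_in(): hands the job in; it is judged then, once.
The state is a dict: "time_s": time; "joint_pos": joint angles; "dq": joint speeds; "joint_torque": joint torques, N m; "eef_pos": TCP position; "tool_rot": TCP orientation; "contact_force": force on the tool from outside, world axes, zero at the start; "wrist_torque": the same for the moment, N m; "grip_width": opening from 0.0 (shut) to 1.0 (fully open); "gripper_force": force on a finger pad.
Only numpy, scipy, OpenCV 4.12 (cv2) and the standard library are available. Lean on these libraries where they do the work, as an engineer would, in place of code of your own. Each camera call takes 0.05 s, during which the arm holds its last target. There are 200 camera calls.

## Working session

There is one attempt and no reset: what is moved stays moved. The work goes in short steps, Python scripts to look and compute and a tool call to move; the robot and the scene stay as the last step left them, time stands still between calls to the robot, and variables do not carry over. Pictures are saved under pics/ and viewed, at most 10 in all, crops included, and the job is handed in when it is done.

Besides the shell and the picture viewer there is one more tool, called after ">>>" by a JSON object that holds its "name" and its "arguments". servo_tool: Moves the arm, as the interface text tells. Its arguments: {"type":"object","properties":{"motion":{"type":"array","items":{"type":"array","items":{"type":"number"}}},"squeeze":{"type":"number"}},"required":["motion"]}

```bash
mkdir -p pics; python3 - <<'E'
from bench import robot
import cv2,numpy as np
for n in ("scene","top"):
    im=robot.read_camera(n); cv2.imwrite(f"pics/{n}0.png",im[:,:,::-1])
    c=robot.get_calibration(n); R=cv2.Rodrigues(np.array(c["rvec"],float))[0]
    print(n,np.round(c["K"],1).tolist(),np.round(-R.T@np.array(c["tvec"]).ravel(),3),R[2].round(2))
print(robot.get_calibration("wrist")); print(robot.read_state())
E
```

```text
scene [[490.1, 0.0, 273.7], [0.0, 490.1, 207.1], [0.0, 0.0, 1.0]] [1.056 0.175 1.031] [-0.52 -0.09 -0.85]
top [[490.0, 0.0, 280.5], [0.0, 490.0, 210.5], [0.0, 0.0, 1.0]] [0.319 0.079 1.297] [ 0.18  0.01 -0.98]
{'K': array([[316.1288561 ,   0.        , 280.85232812],
       [  0.        , 316.1288561 , 210.5821787 ],
       [  0.        ,   0.        ,   1.        ]]), 'hand_eye': array([[ 6.27282234e-04, -9.57388529e-01, -2.88802375e-01,
         7.47014511e-02],
       [ 9.99999773e-01,  5.29971297e-04,  4.15140808e-04,
         1.31617997e-03],
       [-2.44394078e-04, -2.88802570e-01,  9.57388644e-01,
        -1.65711188e-01],
       [ 0.00000000e+00,  0.00000000e+00,  0.00000000e+00,
         1.00000000e+00]])}
{'time_s': 0.1, 'joint_pos': array([66.26139467, 24.44703759,  4.23129175, 92.04602009, -1.95315007,
       63.64338708, -3.84421788]), 'dq': array([ 0.07386391, -0.00255281,  0.02277271,  0.03284756, -0.02201864,
        0.0156123 ,  0.02557568]), 'joint_torque': array([ 6.68700726e-03, -9.51527596e+01,  3.77017245e+00, -4.64399099e+01,
        1.95203663e-02,  6.53103270e-03, -8.92713615e-05]), 'eef_pos': array([ 0.17654617, -0.65111936,  0.20738893]), 'tool_rot': array([[ 9.65144911e-01,  2.61715795e-01, -3.77768030e-04],
       [ 2.61716052e-01, -9.65144337e-01,  1.05681400e-03],
       [-8.80157599e-05, -1.11884661e-03, -9.99999370e-01]]), 'contact_force': array([ 0.23468548,  0.86130517, -0.0341317 ]), 'wrist_torque': array([ 0.04820753, -0.03536799, -0.01756742]), 'gripper_force': 0.0, 'grip_width': 0.9969782500560049}
```

View pics/top0.png

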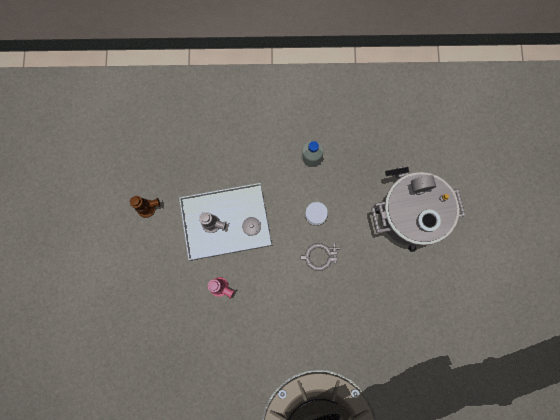

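View pics/scene0.png

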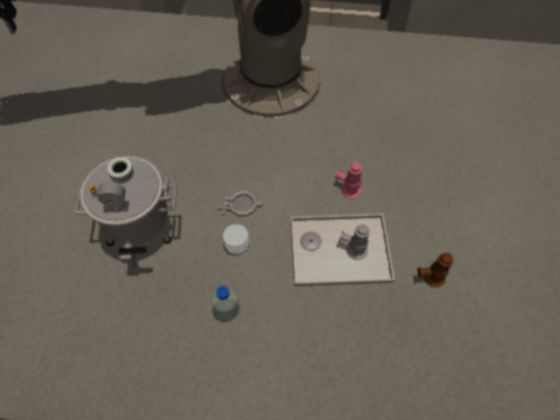

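The top view shows the steel valve at about (208,221) on the tray with its outlet towards (225,228). The port ring is at (429,220), the gauge at (423,184) and the tap's black handle at (397,172). In the scene view the valve is at (359,240), its outlet at (345,240) and the port at (120,168). I'll enlarge these areas.

```bash
python3 - <<'E'
import cv2,numpy as np
t=cv2.imread("pics/top0.png");s=cv2.imread("pics/scene0.png")
def c(im,x,y,w=66,h=50): return cv2.resize(im[y:y+h,x:x+w],(396,300),interpolation=cv2.INTER_CUBIC)
v=np.vstack([np.hstack([c(t,185,195),c(s,325,215)]),np.hstack([c(t,365,160,106,80),c(s,72,150,106,80)])])
cv2.imwrite("pics/crop.png",v)
for n,im,(x,y) in (("t",t,(429,220)),("s",s,(120,168))):
    p=im[y-18:y+19,x-18:x+19]; h=cv2.cvtColor(p,cv2.COLOR_BGR2HSV)
    m=((h[...,2]>190)&(h[...,1]<40)).astype(np.uint8)
    cs,_=cv2.findContours(m,cv2.RETR_EXTERNAL,cv2.CHAIN_APPROX_NONE)
    k=max(cs,key=cv2.contourArea); print(n,cv2.fitEllipse(k),"off",x-18,y-18,h[...,2].max())
E
```

```text
t ((18.119272232055664, 17.945297241210938), (19.4294490814209, 20.397851943969727), 122.18512725830078) off 411 202 209Traceback (most recent call last):
  File "<stdin>", line 10, in <module>
ValueError: max() iterable argument is empty
```

View pics/crop.png

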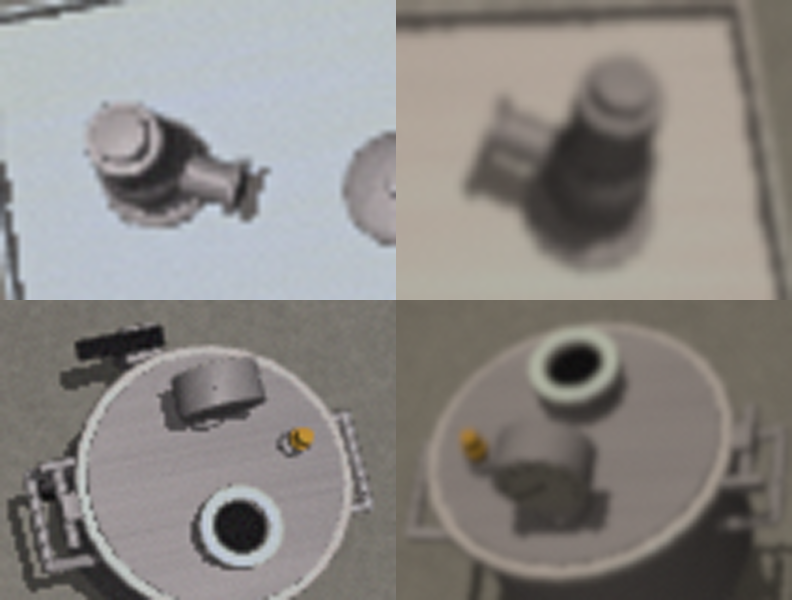

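The crops give these pixels:

| Point | Top | Scene |
|---|---|---|
| Cap top | (204.5,217.2) | (361.3,228.3) |
| Outlet end | (226.3,226.3) | (340.2,239.7) |
| Port | (429.1,220) | (119.6,166.5) |

I'll triangulate them, add the lid rim for the vessel axis, and write the helper file.

```bash
cat > h.py <<'E'
from bench import robot
import numpy as np, cv2
def cam(n, st=None):
    c=robot.get_calibration(n); K=np.array(c["K"])
    if n=="wrist":
        T=np.eye(4); T[:3,:3]=st["tool_rot"]; T[:3,3]=st["eef_pos"]
        W=T@np.array(c["hand_eye"]); return K,W[:3,:3],W[:3,3]
    R=cv2.Rodrigues(np.array(c["rvec"],float))[0]
    return K,R.T,-R.T@np.array(c["tvec"],float).ravel()
def ray(C,p):
    K,R,o=C; d=R@np.linalg.solve(K,[p[0],p[1],1.]); return o,d/np.linalg.norm(d)
def plane(C,p,z):
    o,d=ray(C,p); return o+d*(z-o[2])/d[2]
def tri(pairs):
    A=np.zeros((3,3));b=np.zeros(3)
    for C,p in pairs:
        o,d=ray(C,p);M=np.eye(3)-np.outer(d,d);A+=M;b+=M@o
    return np.linalg.solve(A,b)
def proj(C,X):
    K,R,o=C; q=K@(R.T@(np.array(X)-o)); return q[:2]/q[2]
E
python3 - <<'E'
from h import *
t,s=cam("top"),cam("scene")
for n,a,b,z in (("cap",(204.5,217.2),(361.3,228.3),.107),("outlet",(226.3,226.3),(340.2,239.7),.039),("port",(429.1,220),(119.6,166.5),.2),
  ("handlebar",(397,171.5),(132,250),.05),("blank",(252,226),(311,241),.015),("dishes",(316.5,213),(236,237),.046),("nipple",(446,197),(92,188),.2)):
    print(n,tri([(t,a),(s,b)]).round(4),plane(t,a,z).round(4),plane(s,b,z).round(4))
# lid rim extremes (px) onto z=.173
for C,pts in ((t,[(386,209),(459,209),(423,172.5)]),(s,[(80.5,189),(162.7,186),(113,223.5),(127,236.0-12)])):
    print([plane(C,p,.173).round(4).tolist() for p in pts])
E
```

```text
cap [0.5229 0.2759 0.1069] [0.5228 0.2767 0.107 ] [0.5231 0.2751 0.107 ]
outlet [0.5121 0.235  0.0239] [0.51   0.2308 0.039 ] [0.52   0.2364 0.039 ]
port [ 0.4955 -0.2464  0.2014] [ 0.4959 -0.2475  0.2   ] [ 0.4945 -0.2465  0.2   ]
handlebar [ 0.6362 -0.2042  0.0996] [ 0.6495 -0.2163  0.05  ] [ 0.6138 -0.2241  0.05  ]
blank [0.515  0.1685 0.006 ] [0.5138 0.1656 0.015 ] [0.5195 0.1708 0.015 ]
dishes [ 0.5432 -0.0027  0.0359] [ 0.5417 -0.0036  0.046 ] [0.5483 0.0007 0.046 ]
nipple [ 0.5501 -0.2913  0.1922] [ 0.5486 -0.2892  0.2   ] [ 0.5548 -0.2864  0.2   ]
[[0.5271, -0.1571, 0.173], [0.5255, -0.3264, 0.173], [0.6138, -0.2482, 0.173]]
[[0.5442, -0.3248, 0.173], [0.5139, -0.1533, 0.173], [0.6164, -0.2299, 0.173], [0.6138, -0.2012, 0.173]]
```

Valve axis is about (0.523, 0.276) and the cap height of 0.107 m matches. The port is about (0.495, -0.247), with z = 0.201 matching too. I'll go above the vessel first, to refine the port and the tap direction with the wrist camera.

>>> {"name": "servo_tool", "arguments": {"motion": [[20,-15,-50,0,1],[60,-45,-90,0,1],[100,-75,-130,0,1],[145,-110,-165,0,1],[190,-140,-195,0,1],[235,-175,-215,0,1],[285,-212,-215,0,1],[330,-248,-215,0,1],[375,-280,-215,0,1],[420,-312,-215,0,1]]}}

```text
time_s: 1.35
eef_pos: [0.5011, -0.2388, 0.423]
tool_rot: [[0.965, 0.262, -0.0], [0.262, -0.965, -0.0], [-0.0, 0.0, -1.0]]
contact_force: [1.3, -1.3, 0.3]
grip_width: 0.999
gripper_force: 0.0
```

>>> {"name": "servo_tool", "arguments": {"motion": [[0,0,0,0,1],[0,0,0,0,1],[0,0,0,0,1]]}}

```text
time_s: 1.72
eef_pos: [0.4997, -0.2415, 0.423]
tool_rot: [[0.966, 0.26, -0.0], [0.26, -0.966, -0.0], [-0.0, 0.0, -1.0]]
contact_force: [-0.0, -0.0, 0.5]
grip_width: 1.002
gripper_force: 0.0
```

```bash
python3 - <<'E'
from h import *
st=robot.read_state(); im=robot.read_camera("wrist"); np.save("w1.npy",im)
cv2.imwrite("pics/w1.png",im[:,:,::-1]); C=cam("wrist",st)
print(st["time_s"],st["eef_pos"],st["tool_rot"].round(3).tolist(),st["joint_pos"].round(1))
print("port expected px",proj(C,[.495,-.247,.2]),"tap~",proj(C,[.64,-.21,.03]))
import pickle;pickle.dump(st,open("w1.pkl","wb"))
E
```

```text
1.725 [ 0.49972616 -0.24147204  0.42298731] [[0.966, 0.26, -0.0], [0.26, -0.966, -0.0], [-0.0, 0.0, -1.0]] [ 32.    7.  -14.5  88.8   1.8  84.5 -57.5]
port expected px [282.95370774 182.56688088] tap~ [283.69149852  70.95841571]
```

View pics/w1.png

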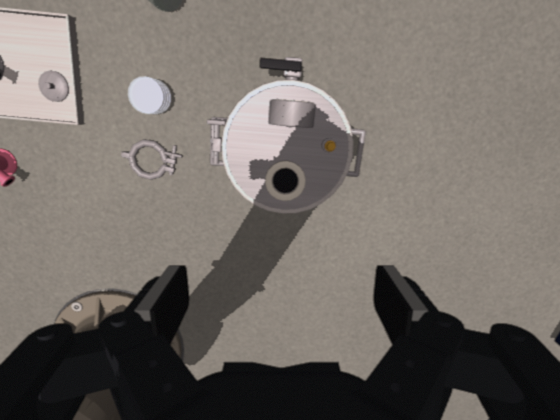

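The wrist view shows the port at about (285,180), the lid rim spanning 222–353 by 81–213, the gauge at (292,112) and the tap body at (292,70). Next I'll compute the port, the lid centre and the tap axis.

```bash
python3 - <<'E'
from h import *
import pickle
st=pickle.load(open("w1.pkl","rb")); im=np.load("w1.npy"); C=cam("wrist",st); t=cam("top")
g=cv2.cvtColor(im,cv2.COLOR_RGB2GRAY)
m=(g[160:203,262:308]<35).astype(np.uint8)
k=max(cv2.findContours(m,0,1)[0],key=cv2.contourArea); e=cv2.fitEllipse(k); hole=np.array(e[0])+[262,160]; print("hole",hole,e[1])
for z in (.194,.2): print(z,plane(C,hole,z).round(4))
print("tri port",tri([(C,hole),(t,(429.1,220))]).round(4))
# rim: scan outward for white band, lit part
pts=[]
for a in np.radians(np.arange(0,360,5)):
    for r in np.arange(76,56,-.5):
        x,y=288+r*np.cos(a),147+r*np.sin(a)
        if g[int(round(y)),int(round(x))]>165: pts.append((x,y));break
W=np.array([plane(C,p,.173)[:2] for p in pts])
from scipy.optimize import least_squares
f=least_squares(lambda q:np.hypot(W[:,0]-q[0],W[:,1]-q[1])-q[2],[.53,-.24,.087],loss="soft_l1",f_scale=.001).x; print("lid",f.round(4),len(pts))
P=plane(C,hole,.2)[:2]
for n,v in (("lid",f[:2]-P),("tap60",plane(C,(292.5,70),.04)[:2]-P),("gaugeTop",plane(C,(291.5,107),.235)[:2]-P)):
    print(n,v.round(4),np.degrees(np.arctan2(v[1],v[0])).round(1))
# handles: left (217,142), right(359,152)
for zz in (.13,):
    h=plane(C,(359,152),zz)[:2]-plane(C,(216,142),zz)[:2]; print("handles",h,np.degrees(np.arctan2(h[1],h[0]))+90)
E
```

```text
hole [284.78995895 180.19727325] (22.868839263916016, 23.059616088867188)
0.194 [ 0.4974 -0.2488  0.194 ]
0.2 [ 0.4985 -0.2484  0.2   ]
tri port [ 0.4971 -0.2491  0.1936]
lid [ 0.5318 -0.2422  0.0854] 47
lid [0.0333 0.0063] 10.7
tap60 [0.1453 0.025 ] 9.7
gaugeTop [0.0847 0.0162] 10.8
handles [ 0.03966397 -0.2010261 ] 11.161523195184088
```

>>> {"name": "servo_tool", "arguments": {"motion": [[0,-50,0,-0.18,1],[0,-100,0,-0.36,1],[0,-155,0,-0.54,1],[-5,-210,0,-0.72,1],[-20,-265,0,-0.9,1],[-40,-320,0,-1.08,1],[-60,-370,0,-1.26,1],[-85,-420,0,-1.44,1],[-112,-468,60,-1.57,1],[-112,-505,110,-1.57,1]]}}

```text
time_s: 3.02
eef_pos: [0.2635, 0.2083, 0.3266]
tool_rot: [[-0.262, 0.965, 0.003], [0.965, 0.262, -0.0], [-0.001, 0.003, -1.0]]
contact_force: [2.0, 1.6, -0.8]
grip_width: 0.995
gripper_force: 0.0
```

>>> {"name": "servo_tool", "arguments": {"motion": [[0,0,0,0,1],[0,0,0,0,1],[0,0,0,0,1]]}}

```text
time_s: 3.4
eef_pos: [0.2652, 0.2073, 0.3281]
tool_rot: [[-0.259, 0.966, 0.001], [0.966, 0.259, 0.001], [0.0, 0.001, -1.0]]
contact_force: [0.9, 0.6, 0.7]
grip_width: 1.001
gripper_force: 0.0
```

```bash
python3 - <<'E'
from h import *
st=robot.read_state(); im=robot.read_camera("wrist"); np.save("w2.npy",im)
cv2.imwrite("pics/w2.png",im[:,:,::-1]); C=cam("wrist",st)
print(st["time_s"],st["eef_pos"],st["tool_rot"].round(3).tolist(),st["joint_pos"].round(1))
print("cap px",proj(C,[.523,.276,.107]),"outlet~",proj(C,[.513,.235,.039]))
import pickle;pickle.dump(st,open("w2.pkl","wb"))
E
```

```text
3.4 [0.26517843 0.20728848 0.32811824] [[-0.259, 0.966, 0.001], [0.966, 0.259, 0.001], [0.0, 0.001, -1.0]] [  7.5 -17.  -42.6 118.3 -11.8  74.6 -15.7]
cap px [494.93010299 176.60467597] outlet~ [446.44494035 192.78392027]
```

View pics/w2.png

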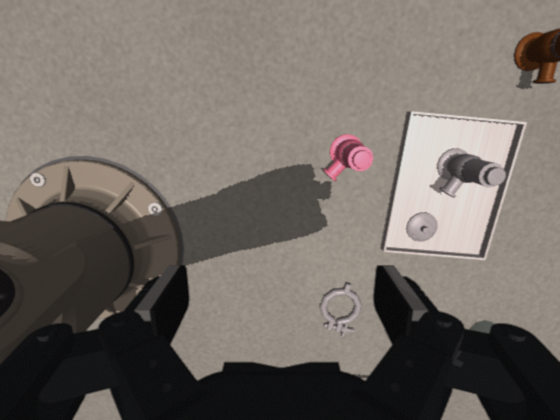

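The tap axis comes out consistently at about 10.5° world yaw, and the port at about (0.497, -0.248). That last move went the wrong way in x, but harmlessly. In this view the valve's cap is at (492,175), its outlet at about (447,190) and the tray at right. I'll move over the valve.

>>> {"name": "servo_tool", "arguments": {"motion": [[-4,45,0,0,1],[-8,90,0,0,1],[-12,140,20,0,1],[-16,185,40,0,1],[-20,225,60,0,1],[-23,261,80,0,1],[-23,261,80,0,1],[-23,261,80,0,1],[-23,261,80,0,1]]}}

```text
time_s: 4.58
eef_pos: [0.5221, 0.2535, 0.2482]
tool_rot: [[-0.261, 0.965, 0.001], [0.965, 0.261, -0.0], [-0.0, 0.001, -1.0]]
contact_force: [-0.8, 0.5, 1.3]
grip_width: 1.005
gripper_force: 0.0
```

```bash
python3 - <<'E'
from h import *
st=robot.read_state(); im=robot.read_camera("wrist"); np.save("w3.npy",im)
cv2.imwrite("pics/w3.png",im[:,:,::-1]); C=cam("wrist",st)
print(st["time_s"],st["eef_pos"],st["tool_rot"].round(3).tolist(),st["joint_pos"].round(1),st["contact_force"])
print("cap px",proj(C,[.523,.276,.107]),"outlet~",proj(C,[.513,.235,.039]))
import pickle;pickle.dump(st,open("w3.pkl","wb"))
E
```

```text
4.575 [0.52207674 0.25350821 0.24817043] [[-0.261, 0.965, 0.001], [0.965, 0.261, -0.0], [-0.0, 0.001, -1.0]] [  4.6  19.  -45.6  99.7  14.6  67.4 -30. ] [-0.76624606  0.51052557  1.25798133]
cap px [286.38142425 169.43598237] outlet~ [268.43923015 190.45559356]
```

View pics/w3.png

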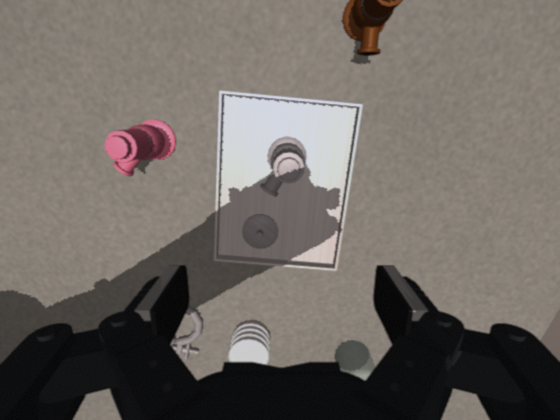

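The valve is at about (288,163) with its outlet at about (271,185), partly in shadow. I'll enlarge that area with the contrast raised.

```bash
python3 - <<'E'
from h import *
im=cv2.imread("pics/w3.png")[125:205,245:325]
im=cv2.convertScaleAbs(cv2.resize(im,(600,600),interpolation=cv2.INTER_CUBIC),alpha=1.0)
im=(255*(im/255.)**.6).astype(np.uint8)
cv2.imwrite("pics/w3c.png",im)
E
```

```text
(no output)
```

View pics/w3c.png

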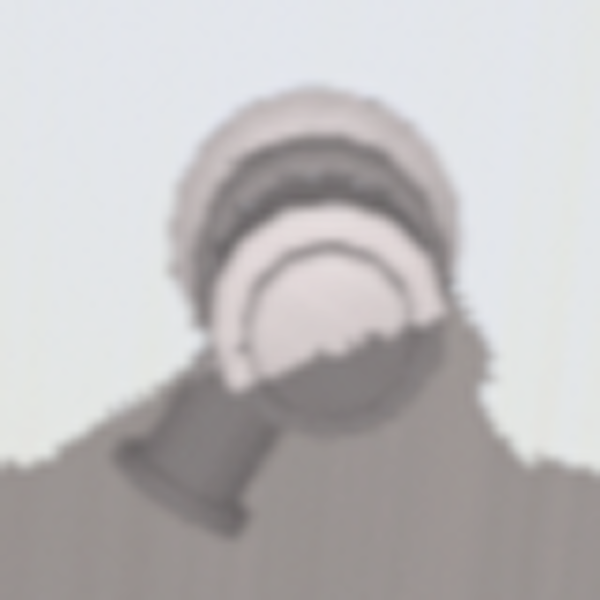

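```bash
python3 - <<'E'
from h import *
import pickle
st=pickle.load(open("w3.pkl","rb")); C=cam("wrist",st)
u=lambda a,b:((a+.5)/7.5-.5+245,(b+.5)/7.5-.5+125)
cap=plane(C,u(330,334),.107); foot=plane(C,u(316,231),.0055); out=plane(C,u(180,488),.039)
print(cap,foot,out, np.linalg.norm(out[:2]-cap[:2]))
for z in(.039,.045):
  e=plane(C,u(243,528),z)-plane(C,u(116,450),z); print(np.linalg.norm(e),"edge normal",np.degrees(np.arctan2(e[1],e[0]))-90)
for c in (cap,foot): d=out-c; print(np.degrees(np.arctan2(d[1],d[0])))
# tube sides
for a,b in (((185,385),(145,445)),((285,425),(238,495))):
  d=plane(C,u(*b),.039)-plane(C,u(*a),.039); print("side",np.degrees(np.arctan2(d[1],d[0])))
ax=np.array([(.5*cap[0]+.5*.523),(.5*cap[1]+.5*.276)]); d=np.array([*ax,.069])-st["eef_pos"]; print(ax,"tool shift mm",1000*st["tool_rot"].T@d)
E
```

```text
[0.52496991 0.27687424 0.107     ] [0.52485245 0.27783009 0.0055    ] [0.51289303 0.23603143 0.039     ] 0.042590911683408686
0.024178679236125017 edge normal -107.22345870783701
0.023791665040471664 edge normal -107.22345870783701
-106.47250894118461
-105.96686282164112
side -108.66802899296756
side -108.2413728971468
[0.52398496 0.27643712] tool shift mm [ 21.71078224   7.57930768 179.17203096]
```

Valve axis is (0.5245, 0.277) with the outlet at -107° (42.6 mm measured against 44 nominal). I'll descend and grip.

>>> {"name": "servo_tool", "arguments": {"motion": [[10,4,30,0,1],[22,8,70,0,1],[22,8,110,0,1],[22,8,140,0,1],[22,8,160,0,1],[22,8,172,0,1],[22,8,177,0,1],[22,8,177,0,1],[22,8,177,0,1]]}}

```text
time_s: 5.75
eef_pos: [0.5246, 0.2772, 0.071]
tool_rot: [[-0.261, 0.965, 0.001], [0.965, 0.261, 0.001], [0.0, 0.001, -1.0]]
contact_force: [0.2, -1.0, 0.6]
grip_width: 1.0
gripper_force: 0.0
```

>>> {"name": "servo_tool", "arguments": {"motion": [[0,0,0,0,0.7],[0,0,0,0,0.5],[0,0,0,0,0.3],[0,0,0,0,0.2],[0,0,0,0,0.1],[0,0,0,0,0],[0,0,0,0,0],[0,0,0,0,0]], "squeeze": 60}}

```text
time_s: 6.75
eef_pos: [0.5243, 0.2771, 0.0708]
tool_rot: [[-0.261, 0.965, 0.0], [0.965, 0.261, 0.0], [-0.0, 0.001, -1.0]]
contact_force: [-2.7, -1.5, 8.1]
grip_width: 0.32
gripper_force: 58.5
```

>>> {"name": "servo_tool", "arguments": {"motion": [[0,0,-5,0,0],[0,0,-15,0,0],[0,0,-35,0,0],[0,0,-70,0,0],[0,0,-110,0,0],[0,0,-155,0,0],[0,0,-200,0,0],[0,0,-245,0,0],[0,0,-270,0,0],[0,0,-275,0,0]]}}

```text
time_s: 8.0
eef_pos: [0.5243, 0.2775, 0.3478]
tool_rot: [[-0.261, 0.965, 0.003], [0.965, 0.261, 0.001], [0.0, 0.003, -1.0]]
contact_force: [0.4, -0.4, -4.3]
grip_width: 0.32
gripper_force: 59.7
```

>>> {"name": "servo_tool", "arguments": {"motion": [[-10,-3,0,0,0],[-30,-10,0,0.06,0],[-60,-20,0,0.16,0],[-95,-31,0,0.28,0],[-130,-42,0,0.4,0],[-170,-55,0,0.52,0],[-210,-69,0,0.64,0],[-250,-82,0,0.76,0],[-290,-95,0,0.87,0],[-325,-106,0,0.95,0]]}}

```text
time_s: 9.25
eef_pos: [0.5052, -0.0675, 0.3445]
tool_rot: [[0.64, 0.769, -0.001], [0.769, -0.64, 0.0], [-0.001, -0.001, -1.0]]
contact_force: [0.3, -0.2, -3.1]
grip_width: 0.312
gripper_force: 59.6
```

```bash
python3 - <<'E'
from h import *
st=robot.read_state(); t=np.array([.497,-.248,.345])
R=st["tool_rot"];print(st["time_s"],st["eef_pos"],st["contact_force"],st["grip_width"],st["gripper_force"],st["joint_pos"].round(0))
print("shift",1000*R.T@(t-st["eef_pos"]),"yaw x",np.degrees(np.arctan2(R[1,0],R[0,0])))
E
```

```text
9.25 [ 0.5051748  -0.06753665  0.34446434] [ 0.3278788  -0.22135247 -3.08497406] 0.3124735029059155 59.64052498340607 [ 28.   5. -29. 101.   2.  75. -42.]
shift [-143.94799643  109.14591159   -0.52838847] yaw x 50.235610442274584
```

Held: the force reads -3.1 N, about the valve's weight. I'll finish the transit to above the port.

>>> {"name": "servo_tool", "arguments": {"motion": [[-30,23,0,0.04,0],[-58,44,0,0.08,0],[-84,64,0,0.11,0],[-107,81,0,0.14,0],[-126,96,0,0.14,0],[-139,105,0,0.14,0],[-144,109,0,0.14,0],[-144,109,0,0.14,0],[-144,109,0,0.14,0],[-144,109,0,0.14,0]]}}

```text
time_s: 10.5
eef_pos: [0.4999, -0.2442, 0.3453]
tool_rot: [[0.735, 0.679, 0.0], [0.679, -0.735, 0.0], [0.0, 0.0, -1.0]]
contact_force: [0.1, 1.0, -4.5]
grip_width: 0.319
gripper_force: 59.6
```

```bash
python3 - <<'E'
from h import *
import pickle
st=robot.read_state();R=st["tool_rot"];print(st["time_s"],st["eef_pos"],st["contact_force"],st["wrist_torque"],R.round(3).tolist(),"yaw x",np.degrees(np.arctan2(R[1,0],R[0,0])))
ims=[]
for n in ("scene","top","wrist"):
    im=robot.read_camera(n)[:,:,::-1]; cv2.imwrite(f"pics/{n}4.png",im)
    C=cam(n,st); p=proj(C,[.497,-.248,.26]); x,y=int(p[0])-55,int(p[1])-45
    x=max(0,min(x,450));y=max(0,min(y,330)); print(n,x,y,p)
    if n!="wrist": ims.append(cv2.resize(im[y:y+90,x:x+110],(400,327),interpolation=cv2.INTER_CUBIC))
w=cv2.resize(cv2.imread("pics/wrist4.png")[100:350,150:420],(288,267))
v=np.zeros((594,800,3),np.uint8);v[:327]=np.hstack(ims);v[327:,:288]=w
cv2.imwrite("pics/c4.png",v); pickle.dump(st,open("w4.pkl","wb"))
E
```

```text
10.5 [ 0.49993164 -0.24422375  0.34531337] [ 0.12112043  0.97026214 -4.51978239] [-0.01606499  0.02710543  0.0234231 ] [[0.735, 0.679, 0.0], [0.679, -0.735, 0.0], [0.0, 0.0, -1.0]] yaw x 42.72790825117268
scene 55 104 [110.02120753 149.61694281]
top 382 169 [437.39608075 214.94301665]
wrist 224 168 [279.64158326 213.96522213]
```

View pics/c4.png

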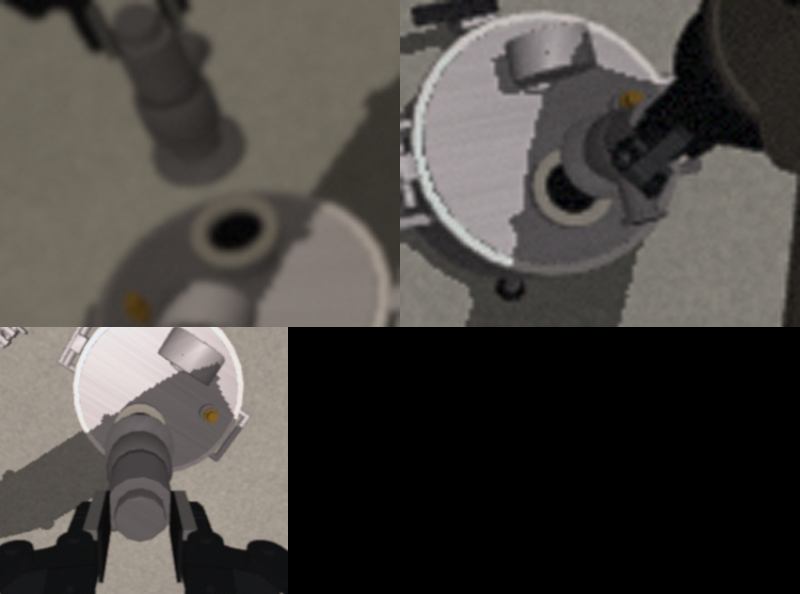

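The composite shows the valve held upright above the port. Its flange centre is at scene px about (109.7,145) and top px about (437.8,213), with the outlet in the top view at about (449,225). I'll check these against the expected positions.

```bash
python3 - <<'E'
from h import *
import pickle
st=pickle.load(open("w4.pkl","rb")); s,t=cam("scene"),cam("top"); R=st["tool_rot"]; T=st["eef_pos"]
print("foot tri",tri([(s,(109.7,145.0)),(t,(437.8,213.0))]),"exp z",T[2]-.0678)
b=np.array([T[0],T[1],T[2]-.0678])
for a in (-180,-169.5,-159): 
  o=b+np.array([.044*np.cos(np.radians(a)),.044*np.sin(np.radians(a)),.036]); p=proj(t,o); print(a,"outlet crop px",400+(p[0]-382)*3.636,(p[1]-169)*3.633)
F=[]
for i in range(6):
  x=robot.read_state(); robot.read_camera("scene"); F.append(np.r_[x["contact_force"],x["eef_pos"]*1000])
F=np.array(F);print(F.mean(0).round(2),F.std(0).round(2))
m=F.mean(0)[3:]/1000; print("shift to port",1000*R.T@(np.array([.497,-.248,m[2]])-m))
E
```

```text
foot tri [ 0.49814421 -0.24343457  0.27684589] exp z 0.27751337467653125
-180 outlet crop px 628.8436922064416 223.20120606770962
-169.5 outlet crop px 643.2343222665684 221.76308777596734
-159 outlet crop px 656.9527963481568 217.747400847499
[-1.9000e-01 -7.0000e-02 -3.3900e+00  4.9981e+02 -2.4478e+02  3.4525e+02] [0.45 0.46 0.44 0.03 0.1  0.03]
shift to port [-4.25101049e+00  4.57197792e-01 -6.56643051e-04]
```

Everything agrees with the expected pose. I'll correct laterally and descend to 7 mm above the gasket.

>>> {"name": "servo_tool", "arguments": {"motion": [[-2,0,10,0,0],[-4,0,25,0,0],[-4,0,40,0,0],[-4,0,52,0,0],[-4,0,62,0,0],[-4,0,68,0,0],[-4,0,70,0,0],[-4,0,70,0,0],[-4,0,70,0,0]]}}

```text
time_s: 12.08
eef_pos: [0.497, -0.2477, 0.2756]
tool_rot: [[0.735, 0.678, 0.001], [0.678, -0.735, -0.0], [0.0, 0.0, -1.0]]
contact_force: [0.1, 0.5, -3.4]
grip_width: 0.315
gripper_force: 59.6
```

```bash
python3 - <<'E'
from h import *
st=robot.read_state();print(st["time_s"],st["eef_pos"],st["contact_force"])
ims=[]
for n in ("scene","top"):
    im=robot.read_camera(n)[:,:,::-1]; cv2.imwrite(f"pics/{n}5.png",im)
    C=cam(n,st); p=proj(C,[.497,-.248,.2]); x,y=int(p[0])-33,int(p[1])-40; print(n,x,y,p)
    c=cv2.resize(im[y:y+80,x:x+66],(396,480),interpolation=cv2.INTER_CUBIC); ims.append((255*(c/255.)**.6).astype(np.uint8))
cv2.imwrite("pics/c5.png",np.hstack(ims))
E
```

```text
12.075 [ 0.4970043  -0.24768467  0.27558102] [ 0.05769277  0.52819799 -3.44096535]
scene 85 127 [118.54018349 167.37550501]
top 396 179 [429.30090472 219.51081762]
```

View pics/c5.png

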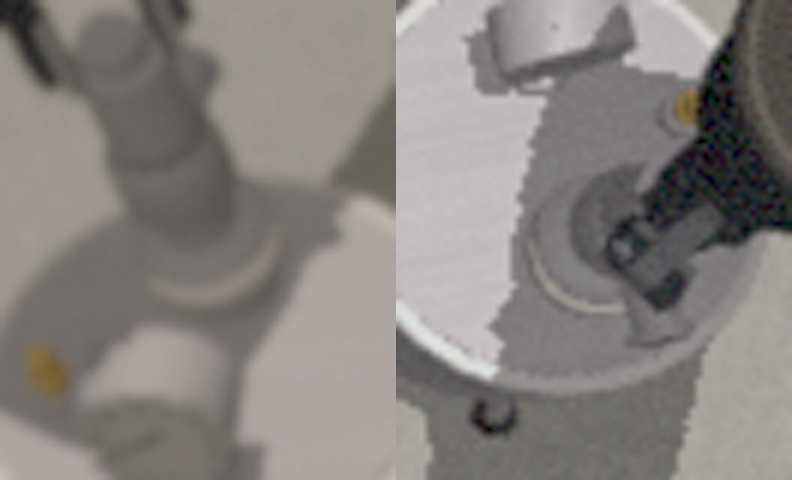

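The visible gasket crescent is even after allowing for the 8 mm height difference (scene about (215,300), top about (545,290)). It is centred to about 1 mm. I'll lower gently.

>>> {"name": "servo_tool", "arguments": {"motion": [[0,0,2,0,0],[0,0,4,0,0],[0,0,6,0,0],[0,0,7,0,0],[0,0,8,0,0],[0,0,8.5,0,0],[0,0,9,0,0],[0,0,9,0,0],[0,0,9,0,0],[0,0,9,0,0]]}}

```text
time_s: 13.42
eef_pos: [0.497, -0.2476, 0.2664]
tool_rot: [[0.735, 0.678, 0.0], [0.678, -0.735, -0.0], [0.0, 0.0, -1.0]]
contact_force: [-0.7, 1.4, 3.7]
grip_width: 0.32
gripper_force: 60.9
```

```bash
cat > f.py <<'E'
from h import *
F=[]
for i in range(8):
  robot.read_camera("scene"); x=robot.read_state(); F.append(np.r_[x["contact_force"],x["eef_pos"]*1000,x["gripper_force"],x["grip_width"]])
F=np.array(F);print(x["time_s"],F.mean(0).round(2),F.std(0).round(2))
E
python3 f.py
```

```text
13.825 [-5.1000e-01  1.9200e+00  4.1100e+00  4.9692e+02 -2.4764e+02  2.6630e+02
  6.0960e+01  3.2000e-01] [0.31 0.48 0.46 0.02 0.02 0.04 0.02 0.  ]
```

The gasket load is about 4.1 + 3.4 = 7.5 N, so it needs about 0.9 mm more.

>>> {"name": "servo_tool", "arguments": {"motion": [[0,0,0.5,0,0],[0,0,0.9,0,0],[0,0,0.9,0,0],[0,0,0.9,0,0],[0,0,0.9,0,0]]}}

```text
time_s: 14.45
eef_pos: [0.497, -0.2476, 0.2656]
tool_rot: [[0.735, 0.678, 0.0], [0.678, -0.735, -0.0], [0.0, 0.0, -1.0]]
contact_force: [-1.5, 3.1, 8.1]
grip_width: 0.315
gripper_force: 61.5
```

```bash
python3 f.py
```

```text
14.85 [-8.5000e-01  2.4800e+00  7.1900e+00  4.9701e+02 -2.4760e+02  2.6559e+02
  6.1530e+01  3.2000e-01] [0.48 0.47 0.43 0.01 0.01 0.02 0.   0.  ]
```

>>> {"name": "servo_tool", "arguments": {"motion": [[0,0,0.3,0,0],[0,0,0.3,0,0],[0,0,0.3,0,0],[0,0,0.3,0,0],[0,0,0.3,0,0],[0,0,0.3,0,0],[0,0,0.3,0,0],[0,0,0.3,0,0],[0,0,0.3,0,0],[0,0,0.3,0,0]]}}

```text
time_s: 16.1
eef_pos: [0.497, -0.2476, 0.2654]
tool_rot: [[0.735, 0.678, 0.001], [0.678, -0.735, -0.0], [0.0, 0.0, -1.0]]
contact_force: [-0.2, 2.6, 8.4]
grip_width: 0.322
gripper_force: 61.7
```

```bash
python3 f.py; python3 - <<'E'
from h import *
st=robot.read_state(); ims=[]
for n in ("scene","top"):
    im=robot.read_camera(n)[:,:,::-1]
    C=cam(n,st); p=proj(C,[.497,-.248,.2]); x,y=int(p[0])-25,int(p[1])-25; print(n,x,y)
    c=cv2.resize(im[y:y+50,x:x+50],(400,400),interpolation=cv2.INTER_CUBIC); ims.append((255*(c/255.)**.6).astype(np.uint8))
cv2.imwrite("pics/c6.png",np.hstack(ims))
E
```

```text
16.5 [-1.6500e+00  2.6500e+00  8.2600e+00  4.9704e+02 -2.4757e+02  2.6538e+02
  6.1700e+01  3.2000e-01] [0.47 0.45 0.41 0.01 0.02 0.02 0.   0.  ]
scene 93 142
top 404 194
```

View pics/c6.png

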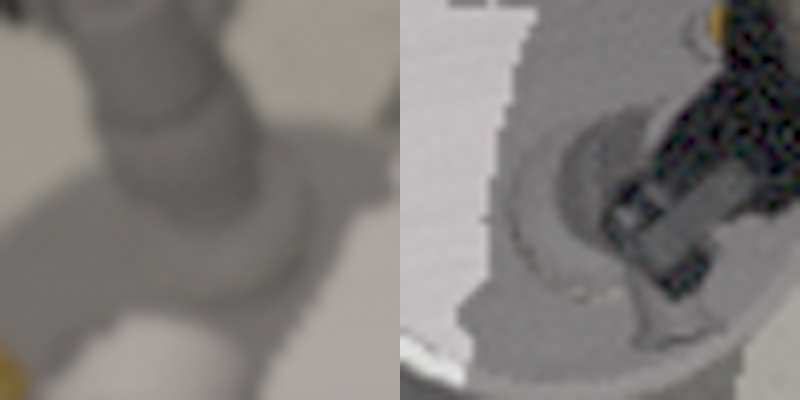

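The flange covers the whole gasket except a hairline at the top-view lower edge (about (590,295)), so it is centred within about 1 mm. The load is steady at about 11.7 N, so I'll hand in.

```bash
python3 -c "
from bench import robot
print(robot.hand_in())"
```

```text
the job is handed in; nothing more can be done
None
```

I handed the job in with the valve upright on the gasket, centred to about 1 mm with its outlet pointing away from the tap, still gripped and pressed with about 11.7 N; the hand-in returned no verdict.

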